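# Find the key that opens the strongbox

## Task

The blue strongbox on the bench is locked and its key is one of the three look-alikes standing in the wooden key block. Try the keys in its cam lock, gently and one at a time, putting each key that will not turn straight back upright in the block, until one turns the cam fully to its open stop. Then draw that key out and leave it by itself in the empty orange bin left of the box, with the other two standing in the block and the lock still open.

Things in the scene. Friction and masses are not known exactly. Their poses are not given: they have to be found in the camera images.
- lock_box: blue steel strongbox, fixed, 150 (x) x 190 (y) x 70 mm high. Origin: centre of its underside, z up. Its cam lock sits in a round steel barrel, 44 mm across, on the box's front strip (-x side). A brass tongue from the barrel reaches over the lid (to +x) while locked; it shows the state and cannot be pushed by hand.
- keyhole (a point): keyhole centre, in the lock barrel's flat top face, 86 mm above the bench; axes as the box. The fixed face, 8 mm thick, has two crossed slots, 27.4 x 6.4 mm, chamfered 1.5 mm, round centre 10.6 mm: one along the box's y (locked; keys go in here) and one 75 degrees (1.309 rad) clockwise of it, seen from above (open; the key comes out here).
- lock_deck (a point): foot of the lock barrel, 16 mm under the keyhole. Inside, the cam's own slot (27.2 x 5 mm, chamfered) turns with the key and lets it in or out only where it lies under a slot of the face. A key can turn only when in to its collar (within 1.4 mm: keep it lightly pressed down) and cannot be lifted between the two slots.
- lock_cam (a joint): cam angle (rad): 0 locked, 1.309 open, with hard stops; grows as the key turns clockwise seen from above; friction about 0.05 N m; stays where it is left. Every key goes in fully; wards stop the wrong ones by about 0.4 rad (firmly: over 0.4 N m), one key turns through. The cam lags the key by up to 0.1 rad of play. Which one changes from start to start.
- key_a: double-bit key, one of three alike but for the height of the notches in the bits; 77 mm long, about 60 g. Origin: on the shank axis at the underside of its 20 mm stop collar; z up to the bow, x along bits and bow width. Bow: black, 34 (x) x 10 (y), from 14 to 44 mm above the origin. Bits: 25 over both (x), 3.2 thick, 9.5 to 33 below; shank 8. Works either way round.
- key_b: double-bit key, same sizes and axes as key_a
- key_c: double-bit key, same sizes and axes as key_a
- key_block: fixed wooden block, 56 (x) x 165 (y) x 42 mm high, with three through slots in a row along its y at -52, 0 and +52 mm, each 32 (y) x 12 (x) mm with chamfered edges; a key hangs in each by its collar, its x along the block's y. Origin: centre of the underside. Any slot will do for any key.
- key_bin: empty orange open plastic bin, 164 (x) x 105 (y) x 65 mm, low front at -x, loose (250 g). Origin: centre of the underside; floor about 2 mm thick, inside about 130 x 86 mm at the floor, centred 8 mm to +x. The key may lie anyhow in it.
- tape_measure: dark tape measure, 42 x 78 x 66 mm, bystander, loose; leave it
- masking_tape: roll of masking tape, 102 mm across, 25 high, bystander, loose; leave it
- oil_can: small yellow oil bottle with a red spout, 46 mm across, 145 high, bystander, loose; leave it
- orange_clip: orange spring clip, 29 x 68 x 10 mm, bystander, loose; leave it

How it is judged:
On the way:
1. a key, in the lock to its collar, turns the cam to its open stop (value of joint lock_cam above 1.1 rad and distance between any of key_a, key_b, key_c and keyhole below 0.006 m), for 0.1 s.
At the end, for the whole second after the job is handed in: The cam stands open (beyond 1.1 rad of 1.309); one key lies at rest inside the orange bin, and it is the one that turned the cam; the other two stand upright (within 20 degrees) in the key block's slots, their collars no more than 13 mm above its top (value of joint lock_cam above 1.1 rad and (((x of key_a in the frame of key_bin between -0.075 and 0.078 m and y of key_a in the frame of key_bin between -0.048 and 0.048 m and z of key_a in the frame of key_bin between 0 and 0.06 m and linear speed of key_a below 0.02 m/s) and (horizontal distance between key_b and key_block below 0.065 m and z of key_b in the frame of key_block between 0.03 and 0.055 m and angle between key_b's own z axis and vertical below 0.35 rad) and (horizontal distance between key_c and key_block below 0.065 m and z of key_c in the frame of key_block between 0.03 and 0.055 m and angle between key_c's own z axis and vertical below 0.35 rad) and linear speed of each of key_b, key_c below 0.02 m/s) or ((x of key_b in the frame of key_bin between -0.075 and 0.078 m and y of key_b in the frame of key_bin between -0.048 and 0.048 m and z of key_b in the frame of key_bin between 0 and 0.06 m and linear speed of key_b below 0.02 m/s) and (horizontal distance between key_a and key_block below 0.065 m and z of key_a in the frame of key_block between 0.03 and 0.055 m and angle between key_a's own z axis and vertical below 0.35 rad) and (horizontal distance between key_c and key_block below 0.065 m and z of key_c in the frame of key_block between 0.03 and 0.055 m and angle between key_c's own z axis and vertical below 0.35 rad) and linear speed of each of key_a, key_c below 0.02 m/s) or ((x of key_c in the frame of key_bin between -0.075 and 0.078 m and y of key_c in the frame of key_bin between -0.048 and 0.048 m and z of key_c in the frame of key_bin between 0 and 0.06 m and linear speed of key_c below 0.02 m/s) and (horizontal distance between key_a and key_block below 0.065 m and z of key_a in the frame of key_block between 0.03 and 0.055 m and angle between key_a's own z axis and vertical below 0.35 rad) and (horizontal distance between key_b and key_block below 0.065 m and z of key_b in the frame of key_block between 0.03 and 0.055 m and angle between key_b's own z axis and vertical below 0.35 rad) and linear speed of each of key_a, key_b below 0.02 m/s))); the robot touches nothing.
It fails at once if with the cam past 0.6 rad, a second key is out of the block, or the key that turned it is put back there (value of joint lock_cam above 0.6 rad and (((horizontal distance between key_a and key_block below 0.065 m and z of key_a in the frame of key_block between 0.03 and 0.055 m and angle between key_a's own z axis and vertical below 0.35 rad) and (horizontal distance between key_b and key_block below 0.065 m and z of key_b in the frame of key_block between 0.03 and 0.055 m and angle between key_b's own z axis and vertical below 0.35 rad) and (horizontal distance between key_c and key_block below 0.065 m and z of key_c in the frame of key_block between 0.03 and 0.055 m and angle between key_c's own z axis and vertical below 0.35 rad)) or (not (horizontal distance between key_a and key_block below 0.065 m and z of key_a in the frame of key_block between 0.03 and 0.055 m and angle between key_a's own z axis and vertical below 0.35 rad) and not (horizontal distance between key_b and key_block below 0.065 m and z of key_b in the frame of key_block between 0.03 and 0.055 m and angle between key_b's own z axis and vertical below 0.35 rad)) or (not (horizontal distance between key_a and key_block below 0.065 m and z of key_a in the frame of key_block between 0.03 and 0.055 m and angle between key_a's own z axis and vertical below 0.35 rad) and not (horizontal distance between key_c and key_block below 0.065 m and z of key_c in the frame of key_block between 0.03 and 0.055 m and angle between key_c's own z axis and vertical below 0.35 rad)) or (not (horizontal distance between key_b and key_block below 0.065 m and z of key_b in the frame of key_block between 0.03 and 0.055 m and angle between key_b's own z axis and vertical below 0.35 rad) and not (horizontal distance between key_c and key_block below 0.065 m and z of key_c in the frame of key_block between 0.03 and 0.055 m and angle between key_c's own z axis and vertical below 0.35 rad)))).
It fails at once if a key is forced against the lock box with over 60 N (contact force between any of key_a, key_b, key_c and lock_box above 60 N).
It fails at once if a bystander is moved over 20 mm, or the bin over 50 mm (distance of any of tape_measure, masking_tape, oil_can, orange_clip from where it was at the start of the episode above 0.02 m or distance of key_bin from where it was at the start of the episode above 0.05 m).
It also fails if it takes over 72 s, if anything falls off the work surface, if the arm or the gripper's body presses on something with over 40 N, if the wrist force passes 120 N, or if a joint passes its speed limit or range.

## Robot

A 6-joint arm with a two-finger parallel gripper is mounted at the origin on a cart in front of the work surface, level with it; the furniture and walls round the work are solid. World frame = base frame: x ahead of the robot, y to its left, z up, the work surface at z = 0. Lengths are in m, angles in rad, forces in N, time in s.
With the tool pointing down it reaches from about 0.275 to 0.825 m from the base axis. Payload 5.2 kg.
Tool frame: the origin (TCP) lies at the very end of the fingers, on their centre line; the grasp point (between the pads) lies 19 mm behind it; z points along the fingers, y is the line along which they close (so a half turn about z gives the same grasp; the last joint's range is limited). The gripper opens to 93 mm and grips with 3 to 60 N. Pads are 15 mm wide; open, the fingers measure 128 mm over their backs; the gripper's body (75 mm by 188 mm) begins 65 mm behind the grasp point.
Start: joints at [-1.541, 0.259, 1.535, -0, 1.348, -0.203], TCP at [0.127, -0.535, 0.219] pointing down, gripper open.
Joint ranges: [-3.14, 3.14], [-0.91, 2.08], [0.19, 2.58], [-1.22, 4.36], [0.22, 2.71], [-3.12, 3.12]. Speed limits (rad/s): [2.57, 2.57, 3.14, 3.14, 3.14, 3.14].

## Interface

Orientations are given as a unit quaternion [x, y, z, w].
In Python, from bench import manip gives the robot as it stands.
- The arm moves only by the tool carry_out, never from a script. Its argument "targets" is a list that holds one entry, the list of rows, each a list of 7 numbers: the shift along the tool's x, y, z each as a share of 0.02 m, from -1 to 1, then the turn, a rotation vector about the tool's x, y, z each as a share of 90 degrees, from -1 to 1, then the gripper's target within -1 to 1 (fully open at 1, half-way at 0, shut at -1). In form: [[[dx, dy, dz, ax, ay, az, jaw], ...]]. A call has 1 to 12 rows; each row shifts and turns the commanded pose from where the row before left it, along the tool's axes as they then stand; what a row does not reach is not made up. A row lasts 1/10 s, in which the tool goes at most 50 mm and 8.59 degrees, less where a joint would pass 70% of its speed; a pose out of reach is approached as far as the arm can. A call with a number of a shift or a turn outside -1 to 1 is refused whole. A call with a gripper value outside its range is refused whole. The fingers move at their own pace and stop on an object; "force" is the grip in N (left out, the last holds). Time passes only in rows, so rows that do not move let the fingers close. It gives the time, the measured TCP pose, the force, the opening and the grip force at its end, in the units of the state.
- manip.get_state(): the state, without advancing time (a new reading comes with each control period).
- manip.snapshot(name): name is "scene" or "top" or "wrist"; returns a dict with "image" (420x560x3 uint8, red, green, blue), "z_map" (420x560 float32, m along the optical axis (not along the pixel's ray), 0 where there is no reading), "vfov" (degrees; the focal length in pixels is half the picture's height over the tangent of half this angle, whatever the lens; pixels are square), "cx", "cy" (the principal point, pixels), "R" (3x3) and "t" (3): a world point X has camera coordinates R X + t; the wrist camera has in their place "mount" (4x4, takes a point from camera to tool coordinates, whose origin is the TCP and whose axes are the flange's). Camera axes: x right, y down, z forward; pixel columns grow to the right and rows downward; lengths in m; the calibration is good to about 2 mm. A picture is of the moment at which its call begins: read the wrist's pose just before it.
- manip.job_done(): hands the job in; it is judged then, once.
The state is a dict: "t": time; "qpos": joint angles; "qd": joint speeds; "tau": joint torques, N m; "eef_pos": TCP position; "tcp_rot": TCP orientation; "ft_force": force on the tool from outside, world axes, zero at the start; "ft_torque": the same for the moment, N m; "gripper_width": finger opening in m; "grip_force": force on a finger pad.
Only numpy, scipy, OpenCV 4.12 (cv2) and the standard library are available. Lean on these libraries where they do the work, as an engineer would, in place of code of your own. Each camera call takes 0.05 s, during which the arm holds its last target. There are 200 camera calls.

## Working session

There is one attempt and no reset: what is moved stays moved. The work goes in short steps, Python scripts to look and compute and a tool call to move; the robot and the scene stay as the last step left them, time stands still between calls to the robot, and variables do not carry over. Pictures are saved under pics/ and viewed, at most 10 in all, crops included, and the job is handed in when it is done.

Besides the shell and the picture viewer there is one more tool, called after "Request:" as a command line: name --argument value ..., lists and objects as JSON in quotes. carry_out: Moves the arm, as the interface text tells. Shift numbers are shares of 0.02 m and turn numbers shares of 90 degrees, none past 1 either way. Its arguments: {"type":"object","properties":{"targets":{"type":"array","items":{"type":"array","items":{"type":"array","items":{"type":"number","minimum":-1,"maximum":1}}}},"force":{"type":"number"}},"required":["targets"]}

```bash
mkdir -p pics; cat > h.py <<'E'
import numpy as np, cv2
from bench import manip
from scipy.spatial.transform import Rotation as Ro
def snap(name,fn=None):
    s=manip.get_state(); d=manip.snapshot(name)
    d['f']=d['image'].shape[0]/2/np.tan(np.radians(d['vfov'])/2)
    if 'mount' in d:
        T=np.eye(4);T[:3,:3]=Ro.from_quat(s['tcp_rot']).as_matrix();T[:3,3]=s['eef_pos']
        C=T@np.array(d['mount']);d['C']=C
    else:
        C=np.eye(4);R=np.array(d['R']);C[:3,:3]=R.T;C[:3,3]=-R.T@np.array(d['t']);d['C']=C
    if fn: cv2.imwrite('pics/'+fn,cv2.cvtColor(d['image'],cv2.COLOR_RGB2BGR)); np.savez('pics/'+fn+'.npz',**{k:v for k,v in d.items()})
    return d
def load(fn): return dict(np.load('pics/'+fn+'.npz'))
def cloud(d):
    z=d['z_map'];v,u=np.mgrid[:z.shape[0],:z.shape[1]]
    P=np.stack([(u-d['cx'])/d['f']*z,(v-d['cy'])/d['f']*z,z],-1)
    return P@d['C'][:3,:3].T+d['C'][:3,3]
def onplane(d,u,v,h):
    r=d['C'][:3,:3]@np.array([(u-d['cx'])/d['f'],(v-d['cy'])/d['f'],1]);c=d['C'][:3,3]
    return c+r*(h-c[2])/r[2]
E
python3 - <<'E'
from h import *
s=manip.get_state();print({k:np.round(v,3) for k,v in s.items()})
a=snap('top','top0.png');b=snap('scene','scene0.png')
for d in(a,b):print(d['f'],d['C'].round(3).tolist())
print(manip.snapshot('wrist')['mount'])
E
```

```text
{'t': np.float64(0.0), 'qpos': array([-1.541,  0.259,  1.536, -0.   ,  1.348, -0.203]), 'qd': array([ 0.   ,  0.   , -0.   , -0.   , -0.001, -0.   ]), 'tau': array([-0.0000e+00, -4.3731e+01, -2.8401e+01,  7.2000e-02,  4.1000e-02,
       -0.0000e+00]), 'eef_pos': array([ 0.127, -0.535,  0.218]), 'tcp_rot': array([ 0.993,  0.116,  0.   , -0.001]), 'ft_force': array([0.101, 0.527, 0.396]), 'ft_torque': array([ 0.03 , -0.025, -0.049]), 'grip_force': np.float64(0.0), 'gripper_width': np.float64(0.093)}
509.63947555958754 [[0.021, -0.997, 0.078, 0.522], [-1.0, -0.021, -0.001, -0.079], [0.003, -0.078, -0.997, 1.467], [0.0, 0.0, 0.0, 1.0]]
477.0475415417847 [[0.774, -0.388, 0.501, -0.089], [-0.633, -0.499, 0.592, -0.917], [0.021, -0.775, -0.632, 0.98], [0.0, 0.0, 0.0, 1.0]]
[[-6.77479853e-04 -9.59939944e-01 -2.80205004e-01  7.81529113e-02]
 [ 9.99999653e-01 -5.14620581e-04 -6.54787612e-04  1.13872021e-03]
 [ 4.84357521e-04 -2.80205351e-01  9.59939960e-01 -1.65411743e-01]
 [ 0.00000000e+00  0.00000000e+00  0.00000000e+00  1.00000000e+00]]
```

View pics/top0.png

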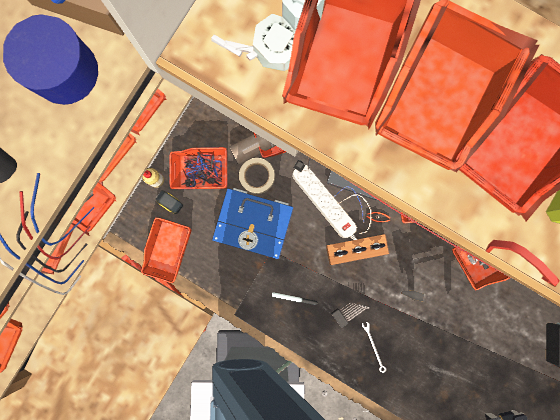

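View pics/scene0.png

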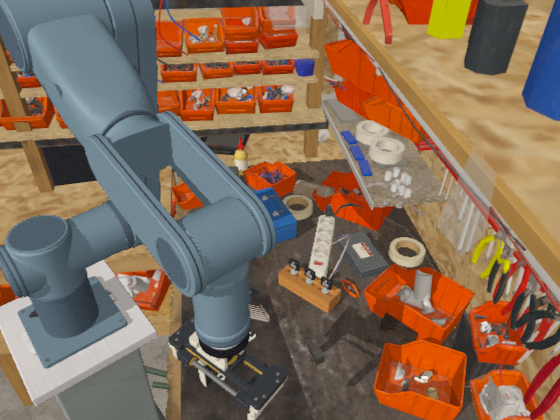

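The top view shows the strongbox at about (253,223), its barrel at (249,240), the key block at (358,249) and the empty bin at (166,249). The scene view is partly hidden by the arm. Next I'll enlarge the top view and measure heights.

```bash
python3 - <<'E'
from h import *
d=load('top0.png');P=cloud(d)
im=cv2.imread('pics/top0.png')
c=cv2.resize(im[180:290,200:400],None,fx=4,fy=4,interpolation=cv2.INTER_CUBIC);cv2.imwrite('pics/c1.png',c)
for n,u,v in[('barrel',241,242),('boxlid',270,222),('block',352,249),('block2',333,246),('binfloor',170,248),('bench',300,270)]:print(n,P[v,u].round(3))
def rect(mask,lab):
    q=P[mask][:,:2].astype(np.float32);r=cv2.minAreaRect(q);print(lab,len(q),np.round(r[0],4),np.round(r[1],4),round(r[2],2),np.median(P[mask][:,2]))
v,u=np.mgrid[:420,:560]
rect((u>205)&(u<300)&(v>180)&(v<265)&(abs(P[...,2]-.07)<.006),'box')
rect((u>320)&(u<395)&(v>225)&(v<275)&(abs(P[...,2]-.042)<.005),'block')
m=(u>320)&(u<395)&(v>220)&(v<275)&(P[...,2]>.06)&(P[...,2]<.1);print(m.sum())
n,l,st,ce=cv2.connectedComponentsWithStats(m.astype(np.uint8))
for i in range(1,n):rect(l==i,'bow')
rect((u>135)&(u<195)&(v>210)&(v<290)&(P[...,2]>.055)&(P[...,2]<.075),'binrim')
rect((u>135)&(u<195)&(v>210)&(v<290)&(abs(P[...,2])<.006)&(d['image'][...,0]>150)&(d['image'][...,2]<90),'binfloor')
rect((u>225)&(u<268)&(v>220)&(v<260)&(abs(P[...,2]-.086)<.004),'barrel')
E
```

```text
barrel [0.543 0.021 0.083]
boxlid [ 0.6   -0.056  0.068]
block [ 0.531 -0.292 -0.   ]
block2 [ 0.538 -0.233  0.041]
binfloor [0.523 0.23  0.003]
bench [ 0.468 -0.143  0.011]
box 3321 [0.6105 0.0175] [0.2443 0.1663] 75.22 0.06961729546740547
block 1018 [ 0.5533 -0.2959] [0.1032 0.1651] 11.8 0.041118142461209595
155
bow 9 [ 0.5979 -0.3276] [0.0029 0.0176] 88.97 0.07530818332093481
bow 50 [ 0.5413 -0.3508] [0.0099 0.0309] 12.87 0.08280529917547441
bow 49 [ 0.5303 -0.3   ] [0.0101 0.0315] 12.65 0.08329675947145598
bow 47 [ 0.5196 -0.2497] [0.0103 0.0324] 11.73 0.08367709680216939
binrim 205 [0.5587 0.2239] [0.1065 0.1331] 74.86 0.06275374774640818
binfloor 787 [0.5185 0.2346] [0.1069 0.1504] 66.75 0.0012379257002064215
barrel 128 [0.5499 0.0039] [0.0406 0.0409] 1.1 0.08501671094594176
```

View pics/c1.png

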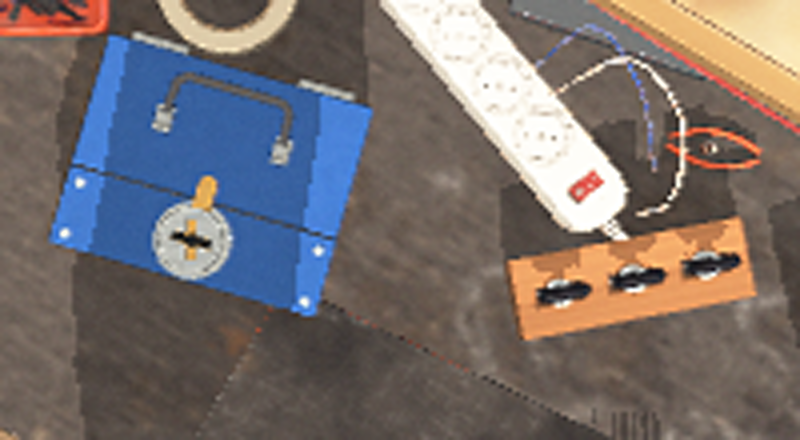

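```bash
cat >> h.py <<'E'
def yaw(q): 
    R=Ro.from_quat(q).as_matrix();return np.degrees(np.arctan2(R[1,0],R[0,0]))
def rows(p,q,tp,ty,n):
    "n equal rows from pose p,q to tp with tool-down yaw ty (deg), printed in move units"
    R0=Ro.from_quat(q); y0=yaw(q)
    Rt=Ro.from_matrix(Ro.from_euler('z',ty,degrees=True).as_matrix()@np.diag([1.,-1,-1]))
    w=(R0.inv()*Rt).as_rotvec()/n
    S=sum(Ro.from_rotvec(w*k).as_matrix() for k in range(n))
    v=np.linalg.solve(S,R0.inv().apply(np.array(tp)-p))
    print(n,'rows',np.round(v/.02,3).tolist(),np.round(w/(np.pi/2),4).tolist())
def go(tp,ty,n):
    s=manip.get_state();rows(s['eef_pos'],s['tcp_rot'],tp,ty,n)
E
python3 -c "
from h import *
go([.5196,-.2497,.17],102.1,24);go([.5196,-.2497,.17],102.1,30)"
```

```text
24 rows [1.052, 0.381, 0.1] [-0.0, -0.0, -0.0411]
30 rows [0.84, 0.31, 0.08] [-0.0, -0.0, -0.0329]
```

Request:
carry_out --targets '[[[1,0.36,0.1,0,0,-0.041,1],[1,0.36,0.1,0,0,-0.041,1],[1,0.36,0.1,0,0,-0.041,1],[1,0.36,0.1,0,0,-0.041,1],[1,0.36,0.1,0,0,-0.041,1],[1,0.36,0.1,0,0,-0.041,1],[1,0.36,0.1,0,0,-0.041,1],[1,0.36,0.1,0,0,-0.041,1],[1,0.36,0.1,0,0,-0.041,1],[1,0.36,0.1,0,0,-0.041,1],[1,0.36,0.1,0,0,-0.041,1],[1,0.36,0.1,0,0,-0.041,1]]]'

```text
t: 1.35
eef_pos: [0.3692, -0.4751, 0.1941]
tcp_rot: [0.876, 0.483, 0.0, -0.0]
ft_force: [-0.0, 0.6, 0.1]
gripper_width: 0.0927
grip_force: 0.0
```

Request:
carry_out --targets '[[[1,0.36,0.1,0,0,-0.041,0.3],[1,0.36,0.1,0,0,-0.041,0.3],[1,0.36,0.1,0,0,-0.041,0.3],[1,0.36,0.1,0,0,-0.041,0.3],[1,0.36,0.1,0,0,-0.041,0.3],[1,0.36,0.1,0,0,-0.041,0.3],[1,0.36,0.1,0,0,-0.041,0.3],[1,0.36,0.1,0,0,-0.041,0.3],[1,0.36,0.1,0,0,-0.041,0.3],[1,0.36,0.1,0,0,-0.041,0.3],[1,0.36,0.1,0,0,-0.041,0.3],[0,0,0,0,0,-0.005,0.3]]]'

```text
t: 2.55
eef_pos: [0.4959, -0.2825, 0.1721]
tcp_rot: [0.65, 0.76, 0.0, -0.001]
ft_force: [-0.2, -0.5, -0.1]
gripper_width: 0.0604
grip_force: 0.0
```

```bash
python3 - <<'E'
from h import *
s=manip.get_state();print(s['t'],s['eef_pos'],yaw(s['tcp_rot']),s['qpos'].round(2),s['gripper_width'])
d=snap('wrist','w1.png');P=cloud(d)
m=(P[...,2]>.07)&(P[...,2]<.1)&(d['image'].max(-1)<90)
n,l,st,ce=cv2.connectedComponentsWithStats(m.astype(np.uint8))
for i in range(1,n):
    if st[i,4]>100:
        q=P[l==i][:,:2].astype(np.float32);r=cv2.minAreaRect(q);print(ce[i],len(q),np.round(r[0],4),np.round(r[1],4),round(r[2],2),np.median(P[l==i][:,2]).round(4))
E
```

```text
2.55 [ 0.49585029 -0.28254897  0.17207991] 98.87142544547007 [-0.71  0.33  1.55  0.    1.26 -0.87] 0.06037502736633242
[316.71664168 170.88005997] 667 [ 0.52   -0.2499] [0.01   0.0334] 12.26 0.0843
[318.33946488 240.34615385] 598 [ 0.5305 -0.3004] [0.0096 0.0329] 11.84 0.0841
[319.92945326 303.15873016] 567 [ 0.5413 -0.3508] [0.0101 0.033 ] 11.64 0.084
```

View pics/w1.png

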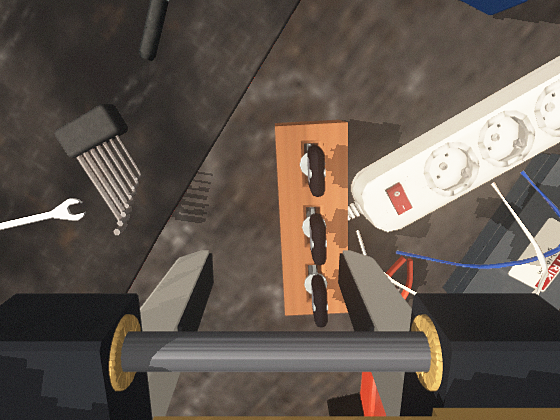

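The wrist view shows the three black bows at (317,171), (318,240) and (320,303). The positions agree with the top view to within 1 mm, so I'll grasp the key nearest the lock.

```bash
python3 -c "
from h import *
go([.52,-.2499,.172],101.9,3)"
```

```text
3 rows [0.493, 0.496, 0.006] [-0.0001, -0.0001, -0.0116]
```

Request:
carry_out --targets '[[[0.49,0.5,0,0,0,-0.0116,0.3],[0.49,0.5,0,0,0,-0.0116,0.3],[0.49,0.5,0,0,0,-0.0116,0.3],[0,0,0.8,0,0,0,0.1],[0,0,1,0,0,0,0.1],[0,0,1,0,0,0,0.1],[0,0,1,0,0,0,0.1],[0,0,1,0,0,0,0],[0,0,0.7,0,0,0,0],[0,0,0.4,0,0,0,0],[0,0,0,0,0,0,0]]]' --force 30

```text
t: 3.7
eef_pos: [0.52, -0.2504, 0.0536]
tcp_rot: [0.631, 0.776, -0.0, -0.001]
ft_force: [0.7, 0.2, -0.6]
gripper_width: 0.0465
grip_force: 0.0
```

Request:
carry_out --targets '[[[0,0,0,0,0,0,-1],[0,0,0,0,0,0,-1],[0,0,0,0,0,0,-1],[0,0,0,0,0,0,-1],[0,0,0,0,0,0,-1]]]' --force 30

```text
t: 4.2
eef_pos: [0.5204, -0.2513, 0.055]
tcp_rot: [0.631, 0.776, 0.0, 0.0]
ft_force: [0.1, -0.8, 0.5]
gripper_width: 0.011
grip_force: 0.0
```

```bash
python3 -c "
from h import *
s=manip.get_state();print(s['t'],s['eef_pos'],yaw(s['tcp_rot']),s['gripper_width'],s['grip_force'],s['ft_force'],s['ft_torque'])
p=s['eef_pos']+[0,0,.107]
rows(p,s['tcp_rot'],[.53,-.06,.17],75,11)"
```

```text
4.2 [ 0.52041297 -0.25130567  0.05503968] 101.78746058899661 0.010987338332922867 0.0 [ 0.12991385 -0.84980359  0.47870117] [-0.05055445 -0.08858836 -0.02029533]
11 rows [0.878, 0.038, -0.036] [0.0, 0.0, 0.0271]
```

Request:
carry_out --targets '[[[0,0,0,0,0,0,-1],[0,0,0,0,0,0,-1],[0,0,-0.3,0,0,0,-1],[0,0,-0.6,0,0,0,-1],[0,0,-1,0,0,0,-1],[0,0,-1,0,0,0,-1],[0,0,-1,0,0,0,-1],[0,0,-1,0,0,0,-1],[0,0,-0.9,0,0,0,-1]]]'

```text
t: 5.1
eef_pos: [0.5205, -0.2513, 0.1727]
tcp_rot: [0.631, 0.776, 0.0, 0.001]
ft_force: [0.8, -0.6, -0.5]
gripper_width: 0.0096
grip_force: 30.0
```

Request:
carry_out --targets '[[[0.88,0.04,0,0,0,0.027,-1],[0.88,0.04,0,0,0,0.027,-1],[0.88,0.04,0,0,0,0.027,-1],[0.88,0.04,0,0,0,0.027,-1],[0.88,0.04,0,0,0,0.027,-1],[0.88,0.04,0,0,0,0.027,-1],[0.88,0.04,0,0,0,0.027,-1],[0.88,0.04,0,0,0,0.027,-1],[0.88,0.04,0,0,0,0.027,-1],[0.88,0.04,0,0,0,0.027,-1],[0.88,0.04,0,0,0,0.027,-1],[0,0,0,0,0,0,-1]]]'

```text
t: 6.3
eef_pos: [0.5306, -0.0577, 0.1716]
tcp_rot: [0.793, 0.61, 0.001, 0.0]
ft_force: [-1.3, -0.1, 0.1]
gripper_width: 0.0097
grip_force: 30.0
```

```bash
python3 - <<'E'
from h import *
s=manip.get_state();print(s['t'],s['eef_pos'],yaw(s['tcp_rot']),s['gripper_width'],s['grip_force'],s['ft_force'])
d=snap('wrist','w2.png');P=cloud(d)
c=cv2.resize(cv2.imread('pics/w2.png'),None,fx=1.4,fy=1.4,interpolation=cv2.INTER_CUBIC)
cv2.imwrite('pics/w2c.png',c)
m=abs(P[...,2]-.086)<.004
n,l,st,ce=cv2.connectedComponentsWithStats(m.astype(np.uint8))
for i in range(1,n):
    if st[i,4]>100:
        q=P[l==i][:,:2].astype(np.float32);r=cv2.minEnclosingCircle(q);print(ce[i],len(q),np.round(r[0],4),r[1],np.median(P[l==i][:,2]).round(4))
E
```

```text
6.3 [ 0.53056145 -0.05765798  0.17159073] 75.1443458698925 0.009679411193906893 30.000687539577484 [-1.25001469 -0.13012452  0.07543367]
[279.83092784 115.93333333] 2910 [0.5508 0.0048] 0.02207089029252529 0.0852
[541.75247525 397.16831683] 101 [ 0.6974 -0.2635] 0.010541863739490509 0.0873
```

View pics/w2c.png

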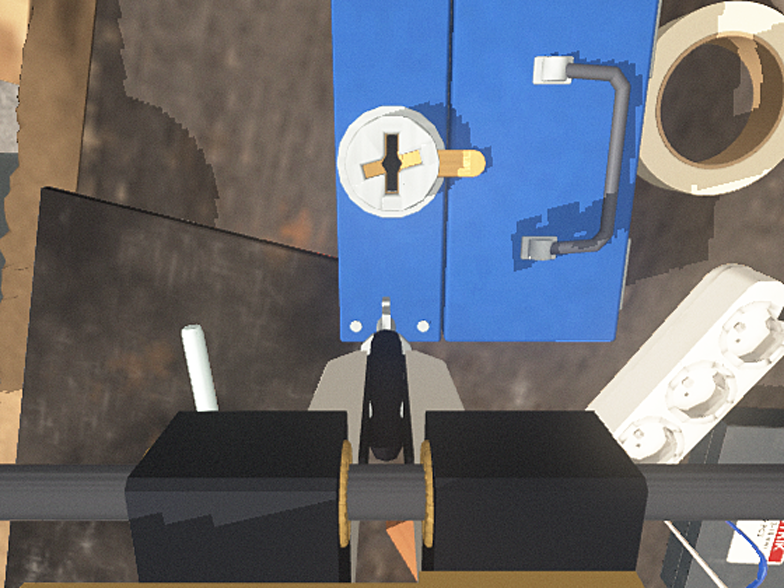

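The keyhole sits at about (391,163) in the enlarged view, with its slot lined up with the image's vertical. The held key's bow is at (387,395) and its bit tip at (387,300). I'll measure both in the tool frame.

```bash
python3 - <<'E'
from h import *
d=load('w2.png');s=manip.get_state();im=d['image'].astype(int)
R=Ro.from_quat(s['tcp_rot']).as_matrix();p=s['eef_pos']
P=cloud(d);T=(P-p)@R
v,u=np.mgrid[:420,:560]
# slot: dark pixels in barrel, on plane z=.086
m=(im.max(-1)<60)&(u>262)&(u<298)&(v>90)&(v<145)
q=np.array([onplane(d,a,b,.086) for b,a in np.argwhere(m)]);qt=(q-p)@R
r=cv2.minAreaRect(qt[:,:2].astype(np.float32));print('slot tool',r,m.sum(),np.argwhere(m).min(0),np.argwhere(m).max(0))
print('slot world',(p+R@np.array([*r[0],qt[0,2]])).round(4))
# whole circle centre in tool frame
c=(np.array([.5508,.0048,.0855])-p)@R;print('barrel tool',c)
# bow
b=(im.max(-1)<70)&(u>255)&(u<300)&(v>225)&(v<335)&(abs(T[...,1])<.012)
Q=T[b];print('bow',len(Q),np.percentile(Q,[0.5,5,50,95,99.5],axis=0).round(4))
for z0 in np.arange(-.045,.0,.005):
    k=Q[(Q[:,2]>z0)&(Q[:,2]<z0+.005)]
    if len(k)>15: print(z0.round(3),len(k),k.min(0).round(4),k.max(0).round(4))
t=(u>268)&(u<286)&(v>210)&(v<245)&(T[...,2]>.0)&(T[...,2]<.06);print('bits',t.sum(),T[t].min(0).round(4),T[t].max(0).round(4))
for row in range(210,246,3): print(row,[tuple(np.round(T[row,c]*1000,0)) for c in range(272,284,3)])
E
```

```text
slot tool ((0.0675223097205162, 0.0021069208160042763), (0.02382737770676613, 0.006073812022805214), 7.449655532836914) 32 [ 97 273] [135 283]
slot world [0.5497 0.006  0.086 ]
barrel tool [0.06662448 0.00343696 0.0859415 ]
bow 2881 [[-0.0129 -0.0058 -0.1656]
 [-0.0092 -0.0052 -0.0599]
 [ 0.0079  0.0003 -0.0296]
 [ 0.0194  0.0061 -0.012 ]
 [ 0.078   0.0067 -0.0038]]
-0.045 97 [-0.001  -0.0059 -0.045 ] [ 0.0086  0.0066 -0.04  ]
-0.04 64 [-0.0069 -0.0058 -0.0398] [ 0.0087  0.0067 -0.035 ]
-0.035 581 [-0.0117 -0.0059 -0.035 ] [ 0.0182  0.0066 -0.03  ]
-0.03 1235 [-0.0135 -0.0058 -0.03  ] [ 0.0194  0.0067 -0.025 ]
-0.025 141 [ 0.0074 -0.0059 -0.025 ] [ 0.0197  0.0066 -0.02  ]
-0.02 131 [ 0.0075 -0.0057 -0.0199] [ 0.0195  0.0068 -0.0151]
-0.015 110 [ 0.0075 -0.0059 -0.015 ] [ 0.0197  0.0065 -0.01  ]
-0.01 73 [ 0.0073 -0.0057 -0.0098] [ 0.0195  0.0067 -0.0051]
-0.005 19 [ 0.0073 -0.0059 -0.005 ] [ 0.0184  0.0068 -0.0003]
bits 203 [ 0.0026 -0.0033  0.0107] [0.0153 0.0053 0.0464]
210 [(np.float64(-1.0), np.float64(-2.0), np.float64(102.0)), (np.float64(-1.0), np.float64(0.0), np.float64(103.
[... 1919 characters left out ...]
loat64(35.0))]
237 [(np.float64(19.0), np.float64(-1.0), np.float64(-8.0)), (np.float64(19.0), np.float64(0.0), np.float64(-7.0)), (np.float64(19.0), np.float64(2.0), np.float64(-8.0)), (np.float64(19.0), np.float64(3.0), np.float64(-7.0))]
240 [(np.float64(19.0), np.float64(-1.0), np.float64(-11.0)), (np.float64(19.0), np.float64(0.0), np.float64(-11.0)), (np.float64(19.0), np.float64(2.0), np.float64(-12.0)), (np.float64(18.0), np.float64(3.0), np.float64(-10.0))]
243 [(np.float64(19.0), np.float64(-1.0), np.float64(-15.0)), (np.float64(19.0), np.float64(0.0), np.float64(-15.0)), (np.float64(19.0), np.float64(2.0), np.float64(-15.0)), (np.float64(18.0), np.float64(3.0), np.float64(-13.0))]
```

```bash
python3 - <<'E'
from h import *
im=cv2.imread('pics/w2.png')
a=cv2.resize(im[70:160,235:325],(585,585),interpolation=cv2.INTER_CUBIC)  #x6.5
b=cv2.resize(im[205:250,262:292],(200,300),interpolation=cv2.INTER_CUBIC)
c=np.zeros((585,800,3),np.uint8);c[:,:585]=a;c[:300,600:]=b;cv2.imwrite('pics/c3.png',c)
E
```

```text
(no output)
```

View pics/c3.png

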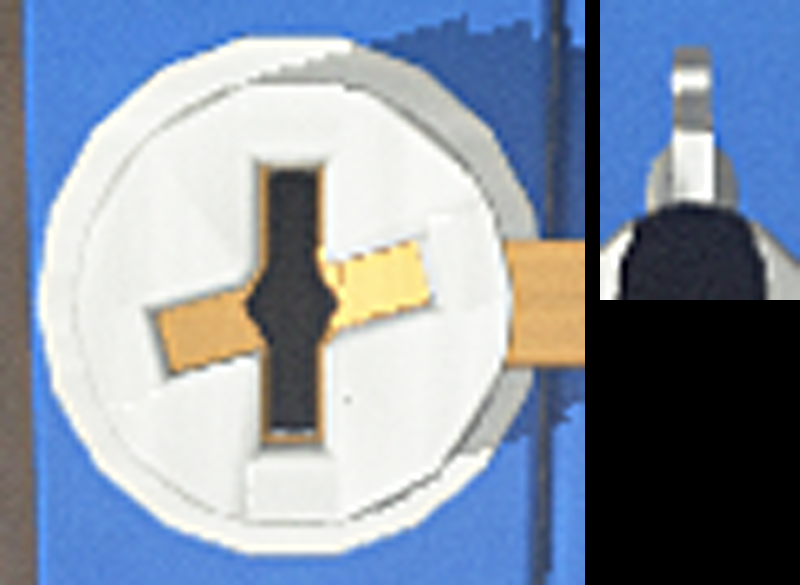

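```bash
python3 - <<'E'
from h import *
d=load('w2.png');s=manip.get_state()
R=Ro.from_quat(s['tcp_rot']).as_matrix();p=s['eef_pos'];M=np.linalg.inv(np.r_[np.c_[R,p],[[0,0,0,1]]])
print(p,d['cx'],d['cy'],d['f'])
def tool(u,v,zt):
    C=M@d['C'];r=C[:3,:3]@np.array([(u-d['cx'])/d['f'],(v-d['cy'])/d['f'],1]);c=C[:3,3];return c+r*(zt-c[2])/r[2]
def toolx(u,v,x):
    C=M@d['C'];r=C[:3,:3]@np.array([(u-d['cx'])/d['f'],(v-d['cy'])/d['f'],1]);c=C[:3,3];return c+r*(x-c[0])/r[0]
L=tool(279.5,116.7,.0857);print('lock',L, 'world',R@L+p)
for v in (95.,139): print('slot ends',tool(279.5,v,.0857))
print('bit',tool(275.4,217,.038),tool(275.4,229,.022),'tip y',tool(275.4,212.5,.043))
K=np.array([.0025,tool(275.4,217,.038)[1],0]);D=L-K;print('shift',D,(D/.02).round(3), 'key origin est z', L[2])
E
```

```text
[ 0.53040077 -0.05870643  0.17144988] 275.35993035815085 208.6906974864669 377.70011753401366
lock [0.06696322 0.0032341  0.0857    ] world [0.55069015 0.0051794  0.08574127]
slot ends [0.08041013 0.00321723 0.0857    ]
slot ends [0.05270034 0.00325199 0.0857    ]
bit [0.01395382 0.00047885 0.038     ] [0.0123801  0.00047339 0.022     ] tip y [0.01510102 0.00048173 0.043     ]
shift [0.06446322 0.00275524 0.0857    ] [3.223 0.138 4.285] key origin est z 0.08570000000000003
```

Request:
carry_out --targets '[[[0.81,0.035,0,0,0,0,-1],[0.81,0.035,0,0,0,0,-1],[0.81,0.035,0,0,0,0,-1],[0.81,0.035,0,0,0,0,-1],[0,0,0.9,0,0,0,-1],[0,0,0.9,0,0,0,-1],[0,0,0,0,0,0,-1],[0,0,0.13,0,0,0,-1],[0,0,0.13,0,0,0,-1],[0,0,0.13,0,0,0,-1],[0,0,0,0,0,0,-1]]]'

```text
t: 7.45
eef_pos: [0.5499, 0.0025, 0.1271]
tcp_rot: [0.793, 0.609, 0.0, 0.0]
ft_force: [0.1, 1.4, -0.8]
gripper_width: 0.01
grip_force: 30.0
```

```bash
python3 -c "
from h import *
s=manip.get_state();print(s['t'],s['eef_pos'],yaw(s['tcp_rot']),s['gripper_width'],s['ft_force'],s['ft_torque'])
d=snap('wrist','w3.png');c=cv2.resize(cv2.imread('pics/w3.png')[120:300,180:380],None,fx=3,fy=3,interpolation=cv2.INTER_CUBIC);cv2.imwrite('pics/w3c.png',c)"
```

```text
7.45 [0.54985613 0.00246941 0.12709295] 75.0520297197045 0.009993035813586086 [ 0.07125306  1.37805186 -0.75016905] [ 0.19821644 -0.18912217  0.01203895]
```

View pics/w3c.png

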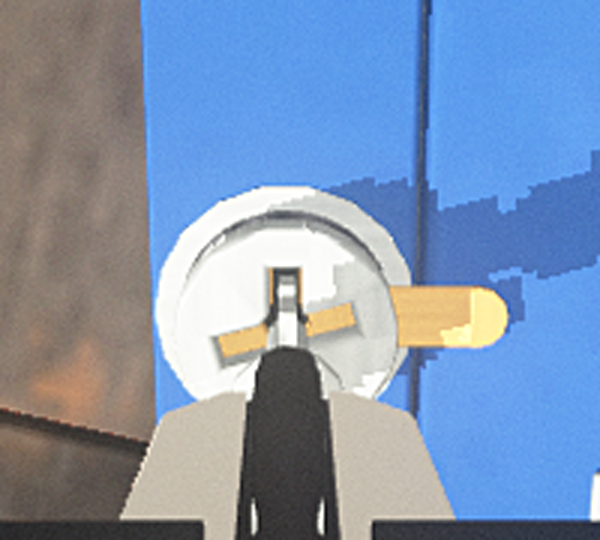

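The bit (287,290) enters the slot (270–300) cleanly with no contact force, so I'll keep lowering.

Request:
carry_out --targets '[[[0,0,0.2,0,0,0,-1],[0,0,0.2,0,0,0,-1],[0,0,0.2,0,0,0,-1],[0,0,0.2,0,0,0,-1],[0,0,0.2,0,0,0,-1],[0,0,0.1,0,0,0,-1],[0,0,0.1,0,0,0,-1],[0,0,0.1,0,0,0,-1],[0,0,0.1,0,0,0,-1],[0,0,0,0,0,0,-1]]]'

```text
t: 8.5
eef_pos: [0.5496, 0.0026, 0.0989]
tcp_rot: [0.793, 0.609, 0.0, -0.0]
ft_force: [-0.1, 3.6, 1.7]
gripper_width: 0.0099
grip_force: 30.0
```

Request:
carry_out --targets '[[[0,0,0.05,0,0,0,-1],[0,0,0.05,0,0,0,-1],[0,0,0,0,0,0,-1]]]'

```text
t: 8.8
eef_pos: [0.5497, 0.0026, 0.0988]
tcp_rot: [0.793, 0.609, 0.0, 0.0]
ft_force: [-5.2, 3.2, 16.0]
gripper_width: 0.0099
grip_force: 30.0
```

Request:
carry_out --targets '[[[0,0,-0.02,0,0,0,-1],[0.003,-0.011,0,0,0,0.06,-1],[0.003,-0.011,0,0,0,0.06,-1],[0.003,-0.011,0,0,0,0.06,-1],[0.003,-0.011,0,0,0,0.06,-1],[0.003,-0.011,0,0,0,0.06,-1],[0,0,0,0,0,0,-1]]]'

```text
t: 9.5
eef_pos: [0.5488, 0.0032, 0.0988]
tcp_rot: [0.914, 0.407, 0.0, 0.0]
ft_force: [-3.6, 2.1, 12.5]
gripper_width: 0.0102
grip_force: 30.7
```

```bash
python3 -c "
from h import *
s=manip.get_state();print(s['t'],s['eef_pos'],yaw(s['tcp_rot']),s['gripper_width'],s['ft_force'],s['ft_torque'],s['tau'])"
```

```text
9.5 [0.54879607 0.00322185 0.09879504] 47.995134264270845 0.010225231010303676 [-3.62466456  2.09195034 12.51535466] [0.56841578 0.78435233 0.48931505] [ -2.1903576  -39.66444612 -22.97097802  -0.42322632  -1.75802618
   1.38230704]
```

Request:
carry_out --targets '[[[0.001,-0.006,0,0,0,0.03,-1],[0,0,0,0,0,0,-1]]]'

```text
t: 9.7
eef_pos: [0.5487, 0.0032, 0.0988]
tcp_rot: [0.923, 0.386, 0.0, 0.001]
ft_force: [-4.0, 2.2, 12.6]
gripper_width: 0.0101
grip_force: 31.3
```

```bash
python3 -c "
from h import *
s=manip.get_state();print(s['t'],yaw(s['tcp_rot']),s['gripper_width'],s['ft_force'],s['ft_torque'])"
```

```text
9.7 45.382378006110706 0.010107404326195463 [-3.98669717  2.21928297 12.59420163] [0.48380501 0.80021852 0.55904721]
```

The torque rises to 0.56 N m with no further give, so this key is blocked. I'll turn it back, draw it out and return it.

Request:
carry_out --targets '[[[-0.003,0.013,0,0,0,-0.07,-1],[-0.003,0.013,0,0,0,-0.07,-1],[-0.003,0.013,0,0,0,-0.07,-1],[-0.003,0.013,0,0,0,-0.07,-1],[-0.003,0.013,-0.05,0,0,-0.07,-1],[0,0,-0.03,0,0,0.02,-1],[0,0,-0.3,0,0,0,-1],[0,0,-0.5,0,0,0,-1],[0,0,-0.7,0,0,0,-1],[0,0,-0.7,0,0,0,-1],[0,0,-0.7,0,0,0,-1],[0,0,-0.7,0,0,0,-1]]]'

```text
t: 10.9
eef_pos: [0.5494, 0.0016, 0.1722]
tcp_rot: [0.793, 0.609, -0.0, 0.001]
ft_force: [-0.5, -0.0, -0.8]
gripper_width: 0.01
grip_force: 29.9
```

```bash
python3 -c "
from h import *
s=manip.get_state();print(s['t'],s['eef_pos'],yaw(s['tcp_rot']),s['gripper_width'],s['ft_force'],s['ft_torque'])
go([.5203,-.2511,.165],101.8,14)"
```

```text
10.9 [0.54944419 0.00162731 0.17219631] 75.08001154021473 0.009965892293870003 [-0.50840063 -0.02862385 -0.84131623] [-0.03414222 -0.08232507  0.03938396]
14 rows [-0.914, -0.065, 0.026] [-0.0, 0.0001, -0.0212]
```

Request:
carry_out --targets '[[[-0.914,-0.065,0.026,0,0,-0.0212,-1],[-0.914,-0.065,0.026,0,0,-0.0212,-1],[-0.914,-0.065,0.026,0,0,-0.0212,-1],[-0.914,-0.065,0.026,0,0,-0.0212,-1],[-0.914,-0.065,0.026,0,0,-0.0212,-1],[-0.914,-0.065,0.026,0,0,-0.0212,-1],[-0.914,-0.065,0.026,0,0,-0.0212,-1],[-0.914,-0.065,0.026,0,0,-0.0212,-1],[-0.914,-0.065,0.026,0,0,-0.0212,-1],[-0.914,-0.065,0.026,0,0,-0.0212,-1],[-0.914,-0.065,0.026,0,0,-0.0212,-1],[-0.914,-0.065,0.026,0,0,-0.0212,-1]]]'

```text
t: 12.1
eef_pos: [0.5167, -0.2151, 0.1654]
tcp_rot: [0.656, 0.755, -0.001, 0.0]
ft_force: [-0.6, -0.9, 0.3]
gripper_width: 0.0097
grip_force: 29.9
```

Request:
carry_out --targets '[[[-0.914,-0.065,0.026,0,0,-0.0212,-1],[-0.914,-0.065,0.026,0,0,-0.0212,-1],[0,0,0.9,0,0,0,-1],[0,0,0.9,0,0,0,-1],[0,0,0.6,0,0,0,-1],[0,0,0.3,0,0,0,-1],[0,0,0.3,0,0,0,-1],[0,0,0.4,0,0,0,-1],[0,0,0.4,0,0,0,-1],[0,0,0.4,0,0,0,-1],[0,0,0,0,0,0,-1]]]'

```text
t: 13.2
eef_pos: [0.5197, -0.2496, 0.0783]
tcp_rot: [0.631, 0.776, -0.0, -0.001]
ft_force: [-1.0, -0.1, -1.2]
gripper_width: 0.0095
grip_force: 29.9
```

Request:
carry_out --targets '[[[0,0,0.4,0,0,0,-1],[0,0,0.4,0,0,0,-1],[0,0,0.3,0,0,0,-1],[0,0,0,0,0,0,-0.2],[0,0,0,0,0,0,0],[0,0,0,0,0,0,0],[0,0,-0.5,0,0,0,0],[0,0,-1,0,0,0,0],[0,0,-1,0,0,0,0],[-0.8,0,0,0,0,0,0],[-0.84,0,0,0,0,0,0],[-0.84,0,0,0,0,0,0]]]'

```text
t: 14.4
eef_pos: [0.5305, -0.3003, 0.1071]
tcp_rot: [0.631, 0.776, -0.0, -0.0]
ft_force: [0.8, -0.7, -0.9]
gripper_width: 0.0466
grip_force: 0.0
```

```bash
cat >> h.py <<'E'
def bows():
    s=manip.get_state();d=snap('wrist');P=cloud(d);R=Ro.from_quat(s['tcp_rot']).as_matrix()
    print(s['t'],s['eef_pos'].round(4),yaw(s['tcp_rot']).round(2),s['gripper_width'].round(4),s['ft_force'].round(1))
    m=(P[...,2]>.07)&(P[...,2]<.1)&(d['image'].max(-1)<90)&(P[...,0]>.48)&(P[...,0]<.6)&(P[...,1]<-.2)
    n,l,st,ce=cv2.connectedComponentsWithStats(m.astype(np.uint8))
    for i in range(1,n):
        if st[i,4]>150:
            q=P[l==i];r=cv2.minAreaRect(q[:,:2].astype(np.float32));print(ce[i].round(),len(q),np.round(r[0],4),np.round(r[1],4),round(r[2],2),np.percentile(q[:,2],95).round(4),((np.array([*r[0],.08])-s['eef_pos'])@R).round(4))
    return d
E
python3 -c "
from h import *
bows()"
```

```text
Traceback (most recent call last):
  File "h.py", line 36, in bows
    print(s['t'],s['eef_pos'].round(4),yaw(s['tcp_rot']).round(2),s['gripper_width'].round(4),s['ft_force'].round(1))
                                                                  ^^^^^^^^^^^^^^^^^^^^^^^^
AttributeError: 'float' object has no attribute 'round'
```

```bash
sed -i "s/s\['gripper_width'\].round(4)/round(s['gripper_width'],4)/" h.py
python3 -c "
from h import *
bows()"
```

```text
14.45 [ 0.5309 -0.3033  0.1068] 101.68 0.0462 [ 1.3 -2.5 -0.3]
[275. 140.] 1213 [ 0.5198 -0.2481] [0.0096 0.0332] 11.32 0.0859 [0.0564 0.0002 0.0267]
[276. 239.] 1067 [ 0.5307 -0.3004] [0.0099 0.0335] 11.84 0.0857 [0.0029 0.0004 0.0268]
[276. 311.] 627 [ 0.5399 -0.3439] [0.0096 0.0191] 12.55 0.0855 [-0.0416  0.0005  0.0269]
```

Key 1 stands seated, with its bow top at 0.086 m. Now I'll grasp key 2.

Request:
carry_out --targets '[[[0.08,0,0.8,0,0,0,0],[0,0,0.8,0,0,0,0],[0,0,0.6,0,0,0,0],[0,0,0.4,0,0,0,0],[0,0,0,0,0,0,-1],[0,0,0,0,0,0,-1],[0,0,0,0,0,0,-1],[0,0,0,0,0,0,-1],[0,0,0,0,0,0,-1],[0,0,0,0,0,0,-1],[0,0,0,0,0,0,-1]]]'

```text
t: 15.6
eef_pos: [0.5304, -0.2973, 0.0561]
tcp_rot: [0.631, 0.776, -0.0, 0.0]
ft_force: [-0.9, -0.5, 2.6]
gripper_width: 0.0096
grip_force: 30.0
```

Request:
carry_out --targets '[[[0,0,-0.3,0,0,0,-1],[0,0,-0.6,0,0,0,-1],[0,0,-1,0,0,0,-1],[0,0,-1,0,0,0,-1],[0,0,-1,0,0,0,-1],[0,0,-1,0,0,0,-1],[0,0,-1,0,0,0,-1]]]'

```text
t: 16.3
eef_pos: [0.5301, -0.2971, 0.1753]
tcp_rot: [0.631, 0.776, 0.0, 0.0]
ft_force: [-1.2, 0.1, -1.2]
gripper_width: 0.0098
grip_force: 30.0
```

```bash
python3 -c "
from h import *
s=manip.get_state();print(s['eef_pos'],s['gripper_width'])
go([.53,-.06,.172],75.1,14)"
```

```text
[ 0.53014845 -0.29710895  0.17532314] 0.009772388234071531
14 rows [0.854, -0.01, 0.012] [0.0, 0.0, 0.0212]
```

Request:
carry_out --targets '[[[0.854,-0.01,0.012,0,0,0.0212,-1],[0.854,-0.01,0.012,0,0,0.0212,-1],[0.854,-0.01,0.012,0,0,0.0212,-1],[0.854,-0.01,0.012,0,0,0.0212,-1],[0.854,-0.01,0.012,0,0,0.0212,-1],[0.854,-0.01,0.012,0,0,0.0212,-1],[0.854,-0.01,0.012,0,0,0.0212,-1],[0.854,-0.01,0.012,0,0,0.0212,-1],[0.854,-0.01,0.012,0,0,0.0212,-1],[0.854,-0.01,0.012,0,0,0.0212,-1],[0.854,-0.01,0.012,0,0,0.0212,-1],[0.854,-0.01,0.012,0,0,0.0212,-1]]]'

```text
t: 17.5
eef_pos: [0.5233, -0.0929, 0.1717]
tcp_rot: [0.773, 0.635, 0.0, 0.0]
ft_force: [-0.3, -0.9, -1.2]
gripper_width: 0.0096
grip_force: 30.0
```

Request:
carry_out --targets '[[[0.854,-0.01,0.012,0,0,0.0212,-1],[0.854,-0.01,0.012,0,0,0.0212,-1],[0,0,0,0,0,0,-1],[0,0,0,0,0,0,-1]]]'

```text
t: 17.9
eef_pos: [0.5301, -0.0602, 0.1708]
tcp_rot: [0.792, 0.61, 0.0, 0.0]
ft_force: [-0.1, -0.6, -1.3]
gripper_width: 0.0096
grip_force: 30.0
```

```bash
cat >> h.py <<'E'
def fit(zo):
    "held key and barrel in tool frame; zo: tool z of key origin"
    s=manip.get_state();d=snap('wrist');M=np.array(d['mount']);im=d['image'].astype(int)
    z=d['z_map'];v,u=np.mgrid[:420,:560]
    T=np.stack([(u-d['cx'])/d['f']*z,(v-d['cy'])/d['f']*z,z],-1)@M[:3,:3].T+M[:3,3]
    def ray(u,v,zt):
        r=M[:3,:3]@np.array([(u-d['cx'])/d['f'],(v-d['cy'])/d['f'],1]);c=M[:3,3];return c+r*(zt-c[2])/r[2]
    zt=s['eef_pos'][2]-.086
    m=(abs(T[...,2]-zt)<.004)&(v<200)
    n,l,st,ce=cv2.connectedComponentsWithStats(m.astype(np.uint8));i=1+np.argmax(st[1:,4])
    c,r=cv2.minEnclosingCircle(np.argwhere(l==i)[:,::-1].astype(np.float32))
    L=ray(*c,zt);print('barrel px',np.round(c,1),'tool',L.round(4),'r mm',1000*r/d['f']*(zt-M[2,3]))
    b=(im.max(-1)<70)&(abs(T[...,1])<.012)&(T[...,2]>zo-.047)&(T[...,2]<zo-.038);B=T[b]
    print('bow x',len(B),np.percentile(B[:,0],[.5,99.5]).round(4))
    k=(abs(T[...,0]-.005)<.02)&(abs(T[...,1])<.006)&(T[...,2]>zo+.012)&(T[...,2]<zo+.037);K=T[k]
    far=K[K[:,2]>zo+.012];print('bits n',len(K),'x max',np.percentile(K[:,0],98).round(4),'y',np.percentile(K[:,1],[3,97]).round(4),'rows',np.argwhere(k)[:,0].min())
    print(s['t'],s['eef_pos'].round(4),yaw(s['tcp_rot']).round(2))
    return d
E
python3 -c "
from h import *
fit(.0141)"
```

```text
barrel px [279.5 111.8] tool [0.069  0.0032 0.0848] r mm 23.081461088878537
bow x 1617 [-0.016   0.0131]
bits n 151 x max 0.0091 y [-0.0031  0.0043] rows 219
17.9 [ 0.5301 -0.0602  0.1708] 75.16
```

Request:
carry_out --targets '[[[0.9,0.035,0,0,0,0,-1],[0.9,0.035,0,0,0,0,-1],[0.9,0.035,0,0,0,0,-1],[0.885,0.035,0,0,0,0,-1],[0,0,0.9,0,0,0,-1],[0,0,0.8,0,0,0,-1],[0,0,0,0,0,0,-1],[0,0,0.13,0,0,0,-1],[0,0,0.13,0,0,0,-1],[0,0,0.13,0,0,0,-1],[0,0,0,0,0,0,-1]]]'

```text
t: 19.05
eef_pos: [0.5512, 0.0082, 0.1285]
tcp_rot: [0.793, 0.609, 0.0, 0.0]
ft_force: [-0.1, 0.3, -1.0]
gripper_width: 0.0099
grip_force: 30.0
```

```bash
python3 -c "
from h import *
s=manip.get_state();print(s['t'],s['eef_pos'],yaw(s['tcp_rot']),s['gripper_width'],s['ft_force'],s['ft_torque'])
d=snap('wrist','w4.png');c=cv2.resize(cv2.imread('pics/w4.png')[120:300,180:380],None,fx=3,fy=3,interpolation=cv2.INTER_CUBIC);cv2.imwrite('pics/w4c.png',c)"
```

```text
19.05 [0.55122982 0.00821635 0.12853269] 75.04898533604417 0.009860274981830919 [-0.13349385  0.25046177 -1.00381625] [-0.03489096 -0.06527368 -0.02558077]
```

View pics/w4c.png

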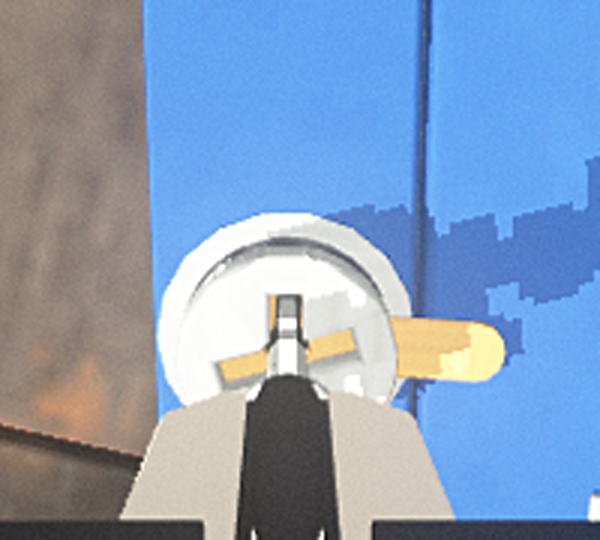

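The bit (289) is centred in the slot (268–302) to within 1 mm and there is no force. I'll nudge slightly and lower.

Request:
carry_out --targets '[[[0,-0.025,0.1,0,0,0,-1],[0,0,0.2,0,0,0,-1],[0,0,0.2,0,0,0,-1],[0,0,0.2,0,0,0,-1],[0,0,0.2,0,0,0,-1],[0,0,0.2,0,0,0,-1],[0,0,0.1,0,0,0,-1],[0,0,0.1,0,0,0,-1],[0,0,0.1,0,0,0,-1],[0,0,0.05,0,0,0,-1],[0,0,0,0,0,0,-1]]]'

```text
t: 20.2
eef_pos: [0.5508, 0.0085, 0.1]
tcp_rot: [0.793, 0.609, 0.0, 0.0]
ft_force: [-0.4, -0.6, 5.0]
gripper_width: 0.0098
grip_force: 30.0
```

Request:
carry_out --targets '[[[0,0,0.035,0,0,0,-1],[0.002,0.0155,0,0,0,0.06,-1],[0.002,0.0155,0,0,0,0.06,-1],[0.002,0.0155,0,0,0,0.06,-1],[0.002,0.0155,0,0,0,0.06,-1],[0.002,0.0155,0,0,0,0.06,-1],[0,0,0,0,0,0,-1]]]'

```text
t: 20.9
eef_pos: [0.5524, 0.008, 0.1]
tcp_rot: [0.914, 0.407, 0.0, 0.001]
ft_force: [-2.2, 0.9, 8.2]
gripper_width: 0.0104
grip_force: 30.7
```

```bash
python3 -c "
from h import *
s=manip.get_state();print(s['t'],s['eef_pos'],yaw(s['tcp_rot']),s['gripper_width'],s['ft_force'],s['ft_torque'],s['grip_force'])"
```

```text
20.9 [0.55242099 0.00798575 0.10001376] 47.99036762909484 0.010397934822828579 [-2.20452296  0.92148918  8.2400153 ] [0.05838887 0.49834747 0.59064114] 30.704623460769653
```

Torque is 0.59 N m at 27°, so key 2 is wrong as well. Back to its slot.

Request:
carry_out --targets '[[[-0.002,-0.016,0,0,0,-0.064,-1],[-0.002,-0.016,0,0,0,-0.064,-1],[-0.002,-0.016,0,0,0,-0.064,-1],[-0.002,-0.016,0,0,0,-0.064,-1],[-0.002,-0.016,-0.04,0,0,-0.064,-1],[0,0,-0.03,0,0,0.02,-1],[0,0,-0.3,0,0,0,-1],[0,0,-0.5,0,0,0,-1],[0,0,-0.7,0,0,0,-1],[0,0,-0.7,0,0,0,-1],[0,0,-0.7,0,0,0,-1],[0,0,-0.7,0,0,0,-1]]]'

```text
t: 22.1
eef_pos: [0.5502, 0.0088, 0.1734]
tcp_rot: [0.793, 0.609, -0.0, -0.0]
ft_force: [-1.0, -0.6, -0.1]
gripper_width: 0.0097
grip_force: 30.0
```

```bash
python3 -c "
from h import *
s=manip.get_state();print(s['t'],s['eef_pos'],yaw(s['tcp_rot']),s['gripper_width'],s['ft_force'])
go([.5303,-.2973,.165],101.8,17)"
```

```text
22.1 [0.5502476  0.00876982 0.17335648] 75.08840036386226 0.00971534447833678 [-1.00340189 -0.55108644 -0.13367061]
17 rows [-0.91, -0.022, 0.025] [-0.0, -0.0, -0.0175]
```

Request:
carry_out --targets '[[[-0.91,-0.022,0.025,0,0,-0.0175,-1],[-0.91,-0.022,0.025,0,0,-0.0175,-1],[-0.91,-0.022,0.025,0,0,-0.0175,-1],[-0.91,-0.022,0.025,0,0,-0.0175,-1],[-0.91,-0.022,0.025,0,0,-0.0175,-1],[-0.91,-0.022,0.025,0,0,-0.0175,-1],[-0.91,-0.022,0.025,0,0,-0.0175,-1],[-0.91,-0.022,0.025,0,0,-0.0175,-1],[-0.91,-0.022,0.025,0,0,-0.0175,-1],[-0.91,-0.022,0.025,0,0,-0.0175,-1],[-0.91,-0.022,0.025,0,0,-0.0175,-1],[-0.91,-0.022,0.025,0,0,-0.0175,-1]]]'

```text
t: 23.3
eef_pos: [0.5213, -0.2074, 0.1668]
tcp_rot: [0.682, 0.732, -0.0, -0.0]
ft_force: [0.4, 0.5, -0.2]
gripper_width: 0.0099
grip_force: 30.0
```

Request:
carry_out --targets '[[[-0.91,-0.022,0.025,0,0,-0.0175,-1],[-0.91,-0.022,0.025,0,0,-0.0175,-1],[-0.91,-0.022,0.025,0,0,-0.0175,-1],[-0.91,-0.022,0.025,0,0,-0.0175,-1],[-0.91,-0.022,0.025,0,0,-0.0175,-1],[0,0,0.9,0,0,0,-1],[0,0,0.9,0,0,0,-1],[0,0,0.9,0,0,0,-1],[0,0,0.6,0,0,0,-1],[0,0,0.3,0,0,0,-1],[0,0,0.3,0,0,0,-1],[0,0,0.3,0,0,0,-1]]]'

```text
t: 24.5
eef_pos: [0.5312, -0.2977, 0.08]
tcp_rot: [0.63, 0.776, -0.0, 0.001]
ft_force: [-1.2, 0.4, -0.3]
gripper_width: 0.01
grip_force: 30.0
```

Request:
carry_out --targets '[[[0,0,0.5,0,0,0,-1],[0,0,0.4,0,0,0,-1],[0,0,0.25,0,0,0,-1],[0,0,0,0,0,0,-0.2],[0,0,0,0,0,0,0],[0,0,0,0,0,0,0],[0,0,-0.5,0,0,0,0],[0,0,-1,0,0,0,0],[0,0,-1,0,0,0,0],[-0.9,0,0,0,0,0,0],[-0.9,0,0,0,0,0,0],[-0.9,0,0,0,0,0,0]]]'

```text
t: 25.7
eef_pos: [0.5424, -0.351, 0.1081]
tcp_rot: [0.63, 0.776, -0.0, 0.001]
ft_force: [-0.4, -0.1, 0.7]
gripper_width: 0.0465
grip_force: 0.0
```

Request:
carry_out --targets '[[[0,0,0,0,0,0,0],[0,0,0,0,0,0,0]]]'

```text
t: 25.9
eef_pos: [0.5417, -0.35, 0.107]
tcp_rot: [0.631, 0.776, 0.0, -0.0]
ft_force: [0.1, 0.7, -0.7]
gripper_width: 0.0467
grip_force: 0.0
```

```bash
python3 -c "
from h import *
bows()"
```

```text
25.9 [ 0.5417 -0.35    0.107 ] 101.8 0.0467 [ 0.1  0.7 -0.7]
[274.  38.] 1538 [ 0.5198 -0.249 ] [0.0102 0.0326] 11.81 0.086 [ 0.1033 -0.0008  0.027 ]
[275. 152.] 1197 [ 0.5313 -0.3007] [0.0103 0.0338] 10.71 0.0858 [ 0.0504 -0.0001  0.027 ]
[274. 246.] 1063 [ 0.5413 -0.3515] [0.0101 0.0331] 11.67 0.0858 [-0.0014 -0.0007  0.027 ]
```

Keys 1 and 2 stand seated. Now key 3.

Request:
carry_out --targets '[[[-0.07,-0.02,0.8,0,0,0,0],[0,0,0.8,0,0,0,0],[0,0,0.6,0,0,0,0],[0,0,0.4,0,0,0,0],[0,0,0,0,0,0,-1],[0,0,0,0,0,0,-1],[0,0,0,0,0,0,-1],[0,0,0,0,0,0,-1],[0,0,0,0,0,0,-1],[0,0,0,0,0,0,-1],[0,0,0,0,0,0,-1]]]'

```text
t: 27.05
eef_pos: [0.5419, -0.3519, 0.0551]
tcp_rot: [0.63, 0.776, -0.0, 0.0]
ft_force: [-0.5, 0.7, 2.4]
gripper_width: 0.0099
grip_force: 30.0
```

Request:
carry_out --targets '[[[0,0,-0.3,0,0,0,-1],[0,0,-0.6,0,0,0,-1],[0,0,-1,0,0,0,-1],[0,0,-1,0,0,0,-1],[0,0,-1,0,0,0,-1],[0,0,-1,0,0,0,-1],[0,0,-0.9,0,0,0,-1]]]'

```text
t: 27.75
eef_pos: [0.5419, -0.3518, 0.1728]
tcp_rot: [0.63, 0.776, -0.0, 0.001]
ft_force: [0.9, 0.2, -0.5]
gripper_width: 0.01
grip_force: 30.0
```

```bash
python3 -c "
from h import *
s=manip.get_state();print(s['eef_pos'],s['gripper_width'])
go([.53,-.06,.172],75.1,17)"
```

```text
[ 0.54193436 -0.35180735  0.17276082] 0.009962357343057997
17 rows [0.866, -0.047, 0.002] [0.0, 0.0, 0.0175]
```

Request:
carry_out --targets '[[[0.866,-0.047,0,0,0,0.0175,-1],[0.866,-0.047,0,0,0,0.0175,-1],[0.866,-0.047,0,0,0,0.0175,-1],[0.866,-0.047,0,0,0,0.0175,-1],[0.866,-0.047,0,0,0,0.0175,-1],[0.866,-0.047,0,0,0,0.0175,-1],[0.866,-0.047,0,0,0,0.0175,-1],[0.866,-0.047,0,0,0,0.0175,-1],[0.866,-0.047,0,0,0,0.0175,-1],[0.866,-0.047,0,0,0,0.0175,-1],[0.866,-0.047,0,0,0,0.0175,-1],[0.866,-0.047,0,0,0,0.0175,-1]]]'

```text
t: 28.95
eef_pos: [0.5191, -0.1451, 0.1716]
tcp_rot: [0.75, 0.662, 0.0, 0.0]
ft_force: [-0.6, -0.1, -1.4]
gripper_width: 0.0099
grip_force: 30.0
```

Request:
carry_out --targets '[[[0.866,-0.047,0,0,0,0.0175,-1],[0.866,-0.047,0,0,0,0.0175,-1],[0.866,-0.047,0,0,0,0.0175,-1],[0.866,-0.047,0,0,0,0.0175,-1],[0.866,-0.047,0,0,0,0.0175,-1],[0,0,0,0,0,0,-1],[0,0,0,0,0,0,-1]]]'

```text
t: 29.65
eef_pos: [0.53, -0.0597, 0.1713]
tcp_rot: [0.793, 0.61, 0.0, 0.001]
ft_force: [-0.4, -0.1, -1.1]
gripper_width: 0.0099
grip_force: 30.0
```

```bash
python3 -c "
from h import *
fit(.0131)"
```

```text
barrel px [280.  112.5] tool [0.0685 0.0036 0.0853] r mm 23.141607280608778
bow x 1773 [-0.0148  0.0169]
bits n 136 x max 0.0129 y [-0.0031  0.0043] rows 214
29.65 [ 0.53   -0.0597  0.1713] 75.16
```

Request:
carry_out --targets '[[[0.844,0.032,0,0,0,0,-1],[0.844,0.032,0,0,0,0,-1],[0.844,0.032,0,0,0,0,-1],[0.844,0.032,0,0,0,0,-1],[0,0,0.9,0,0,0,-1],[0,0,0.9,0,0,0,-1],[0,0,0,0,0,0,-1],[0,0,0.13,0,0,0,-1],[0,0,0.13,0,0,0,-1],[0,0,0.13,0,0,0,-1],[0,0,0,0,0,0,-1]]]'

```text
t: 30.8
eef_pos: [0.5497, 0.0047, 0.127]
tcp_rot: [0.793, 0.609, 0.0, 0.0]
ft_force: [-0.6, -0.7, -1.0]
gripper_width: 0.0096
grip_force: 30.0
```

Request:
carry_out --targets '[[[0,0,0.1,0,0,0,-1],[0,0,0.2,0,0,0,-1],[0,0,0.2,0,0,0,-1],[0,0,0.2,0,0,0,-1],[0,0,0.2,0,0,0,-1],[0,0,0.2,0,0,0,-1],[0,0,0.1,0,0,0,-1],[0,0,0.1,0,0,0,-1],[0,0,0.1,0,0,0,-1],[0,0,0.02,0,0,0,-1],[0,0,0,0,0,0,-1]]]'

```text
t: 31.9
eef_pos: [0.5498, 0.0048, 0.099]
tcp_rot: [0.793, 0.609, 0.0, 0.0]
ft_force: [-1.0, -0.0, 4.2]
gripper_width: 0.01
grip_force: 30.0
```

Request:
carry_out --targets '[[[0,0,0.04,0,0,0,-1],[0.002,-0.002,0,0,0,0.06,-1],[0.002,-0.002,0,0,0,0.06,-1],[0.002,-0.002,0,0,0,0.06,-1],[0.002,-0.002,0,0,0,0.06,-1],[0.002,-0.002,0,0,0,0.06,-1],[0,0,0,0,0,0,-1]]]'

```text
t: 32.6
eef_pos: [0.5499, 0.0051, 0.0989]
tcp_rot: [0.914, 0.406, 0.001, 0.0]
ft_force: [-3.4, -0.7, 8.8]
gripper_width: 0.0096
grip_force: 30.0
```

```bash
python3 -c "
from h import *
s=manip.get_state();print(s['t'],s['eef_pos'],yaw(s['tcp_rot']),s['gripper_width'],s['ft_force'],s['ft_torque'],s['grip_force'])"
```

```text
32.6 [0.54991428 0.00512592 0.09893794] 47.924701894224526 0.009624376092184021 [-3.37645282 -0.71579074  8.75592031] [0.06458556 0.40091576 0.03717396] 30.00285029411316
```

The torque is only 0.04 N m, so this key turns. On to the stop.

Request:
carry_out --targets '[[[0.002,-0.002,0,0,0,0.062,-1],[0.002,-0.002,0,0,0,0.062,-1],[0.002,-0.002,0,0,0,0.062,-1],[0.002,-0.002,0,0,0,0.062,-1],[0.002,-0.002,0,0,0,0.062,-1],[0.002,-0.002,0,0,0,0.062,-1],[0.002,-0.002,0,0,0,0.062,-1],[0.002,-0.002,0,0,0,0.062,-1],[0.002,-0.002,0,0,0,0.062,-1],[0,0,0,0,0,0,-1],[0,0,0,0,0,0,-1]]]'

```text
t: 33.7
eef_pos: [0.5499, 0.0058, 0.099]
tcp_rot: [1.0, -0.019, 0.0, -0.0]
ft_force: [-2.8, -0.1, 10.1]
gripper_width: 0.01
grip_force: 30.0
```

```bash
python3 -c "
from h import *
s=manip.get_state();print(s['t'],s['eef_pos'],yaw(s['tcp_rot']),s['qpos'][5],s['gripper_width'],s['ft_force'],s['ft_torque'],s['grip_force'])"
```

```text
33.7 [0.54989584 0.00575745 0.09897076] -2.157183989018634 1.4158304536543944 0.010041225590648609 [-2.80510477 -0.05796528 10.13373137] [0.17547154 0.58558726 0.01620319] 30.00198483467102
```

Request:
carry_out --targets '[[[0,0,0,0,0,0.035,-1],[0,0,0,0,0,0,-1],[0,0,-0.04,0,0,-0.05,-1],[0,0,-0.05,0,0,0,-1],[0,0,-0.1,0,0,0,-1],[0,0,-0.1,0,0,0,-1],[0,0,0,0,0,0,-1]]]'

```text
t: 34.4
eef_pos: [0.5498, 0.0056, 0.1035]
tcp_rot: [1.0, -0.007, 0.0, -0.0]
ft_force: [-0.2, -0.2, -0.0]
gripper_width: 0.0095
grip_force: 30.0
```

```bash
python3 -c "
from h import *
s=manip.get_state();print(s['t'],s['eef_pos'],yaw(s['tcp_rot']),s['gripper_width'],s['ft_force'],s['ft_torque'],s['grip_force'])"
```

```text
34.4 [0.54982975 0.00557845 0.10352407] -0.8591538557642501 0.00946632658869511 [-0.21744255 -0.24537021 -0.00551164] [ 0.07646945  0.03236974 -0.02595244] 29.99982923269272
```

Request:
carry_out --targets '[[[0,0,-0.3,0,0,0,-1],[0,0,-0.5,0,0,0,-1],[0,0,-0.7,0,0,0,-1],[0,0,-0.7,0,0,0,-1],[0,0,-0.7,0,0,0,-1],[0,0,-1,0,0,0,-1]]]'

```text
t: 35.0
eef_pos: [0.5494, 0.0057, 0.1822]
tcp_rot: [1.0, -0.007, -0.0, -0.0]
ft_force: [-0.7, 0.7, 0.1]
gripper_width: 0.0098
grip_force: 30.0
```

```bash
python3 - <<'E'
from h import *
d=load('top0.png');P=cloud(d);im=d['image'].astype(int);v,u=np.mgrid[:420,:560]
m=(u>138)&(u<195)&(v>212)&(v<290)&(im[...,0]>120)&(im[...,2]<100)&(im[...,0]-im[...,2]>70)
n,l,st,ce=cv2.connectedComponentsWithStats(m.astype(np.uint8));i=1+np.argmax(st[1:,4]);Q=P[l==i];Q=Q[(Q[:,2]>-.005)&(Q[:,2]<.075)]
print(cv2.minAreaRect(Q[:,:2].astype(np.float32)),len(Q))
F=Q[Q[:,2]<.006];print('floor',cv2.minAreaRect(F[:,:2].astype(np.float32)),np.median(F,0))
s=manip.get_state();print(s['t'],s['eef_pos'],s['gripper_width'],s['ft_force'])
t=snap('top','top1.png');a=cv2.imread('pics/top1.png')[180:290,130:400];cv2.imwrite('pics/top1c.png',cv2.resize(a,None,fx=2.9,fy=2.9,interpolation=cv2.INTER_CUBIC))
go([.52,.232,.165],0,12)
E
```

```text
((0.5178073644638062, 0.2391912341117859), (0.11169013381004333, 0.16483239829540253), 73.37570190429688) 1837
floor ((0.5184898376464844, 0.2346877008676529), (0.10691048949956894, 0.15045084059238434), 66.83902740478516) [0.51342051 0.23790469 0.00145538]
35.0 [0.54938282 0.00565965 0.18222382] 0.009836587980221637 [-0.72241519  0.65078437  0.08663707]
12 rows [-0.139, -0.944, 0.087] [0.0001, -0.0003, -0.0008]
```

View pics/top1c.png

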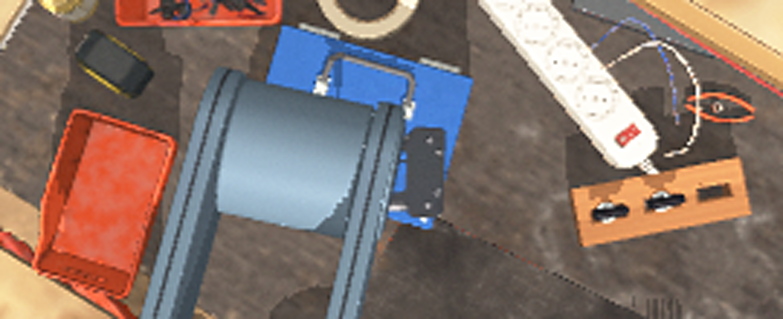

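The two wrong keys stand in the block at (610,210) and (665,200) in the enlarged view, and slot 3 at (715,190) is empty. The bin's outline is centred at about (0.518, 0.239), yaw −16.6°.

```bash
python3 -c "
from h import *
go([.5255,.237,.165],-16.6,13)"
```

```text
13 rows [-0.226, -0.871, 0.08] [0.0, -0.0003, 0.0135]
```

Request:
carry_out --targets '[[[-0.226,-0.871,0.08,0,0,0.0135,-1],[-0.226,-0.871,0.08,0,0,0.0135,-1],[-0.226,-0.871,0.08,0,0,0.0135,-1],[-0.226,-0.871,0.08,0,0,0.0135,-1],[-0.226,-0.871,0.08,0,0,0.0135,-1],[-0.226,-0.871,0.08,0,0,0.0135,-1],[-0.226,-0.871,0.08,0,0,0.0135,-1],[-0.226,-0.871,0.08,0,0,0.0135,-1],[-0.226,-0.871,0.08,0,0,0.0135,-1],[-0.226,-0.871,0.08,0,0,0.0135,-1],[-0.226,-0.871,0.08,0,0,0.0135,-1],[-0.226,-0.871,0.08,0,0,0.0135,-1]]]'

```text
t: 36.25
eef_pos: [0.5233, 0.2201, 0.1624]
tcp_rot: [0.991, -0.134, 0.0, -0.0]
ft_force: [0.5, 0.1, -1.4]
gripper_width: 0.0104
grip_force: 30.0
```

Request:
carry_out --targets '[[[-0.226,-0.871,0.08,0,0,0.0135,-1],[0,0,0,0,0,0,-1],[0,0,0.9,0,0,0,-1],[0,0,0.9,0,0,0,-1],[0,0,0.9,0,0,0,-1],[0,0,0.9,0,0,0,-1],[0,0,0.6,0,0,0,-1],[0,0,0.6,0,0,0,-1],[0,0,0.4,0,0,0,-1],[0,0,0,0,0,0,-1]]]'

```text
t: 37.25
eef_pos: [0.523, 0.237, 0.0556]
tcp_rot: [0.99, -0.144, -0.001, 0.0]
ft_force: [-0.1, -0.6, -0.9]
gripper_width: 0.0097
grip_force: 30.0
```

Request:
carry_out --targets '[[[0,0,0,0,0,0,-0.6],[0,0,0,0,0,0,-0.5],[0,0,0,0,0,0,-0.5],[0,0,0,0,0,0,-0.5],[0,0,0,0,0,0,-0.5],[0,0,-0.3,0,0,0,-0.5],[0,0,-0.6,0,0,0,-0.5],[0,0,-1,0,0,0,-0.5],[0,0,-1,0,0,0,-0.5],[0,0,-1,0,0,0,-0.5],[0,0,-1,0,0,0,-0.5],[0,0,-1,0,0,0,-0.5]]]'

```text
t: 38.45
eef_pos: [0.5237, 0.2374, 0.1767]
tcp_rot: [0.99, -0.144, 0.001, -0.0]
ft_force: [0.1, -0.8, -0.0]
gripper_width: 0.0233
grip_force: 0.0
```

Request:
carry_out --targets '[[[-0.8,0.5,-0.5,0,0,0,-0.5],[-0.8,0.5,-0.5,0,0,0,-0.5],[-0.8,0.5,0,0,0,0,-0.5],[0,0,0,0,0,0,-0.5],[0,0,0,0,0,0,-0.5]]]'

```text
t: 38.95
eef_pos: [0.4696, 0.2225, 0.1957]
tcp_rot: [0.99, -0.144, 0.001, -0.0]
ft_force: [0.6, -0.5, 0.6]
gripper_width: 0.0232
grip_force: 0.0
```

```bash
python3 - <<'E'
from h import *
s=manip.get_state();print(s['t'],s['eef_pos'],s['gripper_width'],s['ft_force'])
snap('wrist','w5.png');snap('top','top2.png')
a=cv2.imread('pics/w5.png');b=cv2.resize(cv2.imread('pics/top2.png')[180:290,130:400],(560,228),interpolation=cv2.INTER_CUBIC)
c=np.vstack([cv2.resize(a,(490,368)),np.zeros((228,490,3),np.uint8)]);o=np.zeros((596,560,3),np.uint8);o[:,:490]=c;o[368:]=b;cv2.imwrite('pics/end.png',o)
E
```

```text
38.95 [0.46955069 0.2224688  0.19566652] 0.02321534217089806 [ 0.62900137 -0.51800298  0.57971215]
```

View pics/end.png

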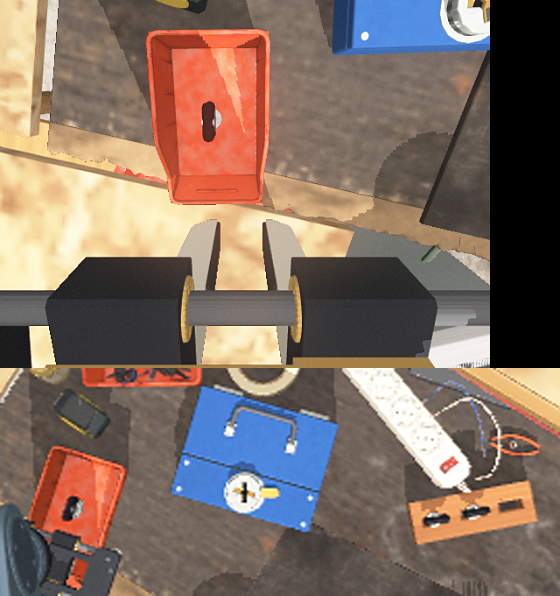

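The winning key is in the bin at (210,120), apparently standing on its bits. The lock tongue has swung to the open side at (270,492), and two keys are in the block. I'll check that the key is motionless before handing in.

Request:
carry_out --targets '[[[0,0,0,0,0,0,-0.5],[0,0,0,0,0,0,-0.5],[0,0,0,0,0,0,-0.5],[0,0,0,0,0,0,-0.5],[0,0,0,0,0,0,-0.5]]]'

```text
t: 39.55
eef_pos: [0.469, 0.2223, 0.1945]
tcp_rot: [0.99, -0.144, -0.0, 0.0]
ft_force: [0.4, 0.1, -0.8]
gripper_width: 0.023
grip_force: 0.0
```

```bash
python3 - <<'E'
from h import *
for d in (load('w5.png'),snap('wrist')):
    P=cloud(d);m=(d['image'].max(-1)<70)&(abs(P[...,0]-.525)<.06)&(abs(P[...,1]-.235)<.05)&(P[...,2]<.1)&(P[...,2]>-.01)
    Q=P[m];r=cv2.minAreaRect(Q[:,:2].astype(np.float32));v=np.argwhere(m);print(len(Q),v.mean(0),r,np.percentile(Q[:,2],[5,50,95]))
t=d=snap('top');P=cloud(d)
m=(d['image'].max(-1)<90)&(P[...,2]>.07)&(P[...,2]<.1)&(P[...,0]>.48)&(P[...,0]<.57)&(P[...,1]<-.2)&(P[...,1]>-.4);print(m.sum(),np.percentile(P[m][:,2],95))
E
```

```text
57 [137.64912281 234.28070175] ((0.5250464677810669, 0.23484496772289276), (0.009646025486290455, 0.0323856882750988), 73.15373992919922) [0.06940876 0.07668942 0.0778236 ]
56 [137.28571429 233.375     ] ((0.525188148021698, 0.2348237931728363), (0.00969779770821333, 0.03219093009829521), 73.3043212890625) [0.07051903 0.07634488 0.07786371]
82 0.08802138973612306
```

```bash
python3 -c "
from bench import manip
print(manip.job_done())"
```

```text
the job is handed in; nothing more can be done
None
```

The third key turned the lock to its open stop and is now alone in the orange bin, standing upright on its bits and motionless at the last check; the other two are back in the block, the lock is still open, and the job is handed in (no verdict was returned).

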